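# Slide the cover of a motor control box back over its pins

## Task

The flat aluminium cover plate of the blue motor control box has been left askew, lying on top of the box's four locating pins. Slide it, without lifting it away, square onto the box until its four holes drop over the four pins and it lies fully home, flat on the box; then let go, leaving the little things around the box where they are.

Things in the scene. Friction and masses are not known exactly. Their poses are not given: they have to be found in the camera images.
- control_box: Blue open-topped box, 150 (x) x 190 (y) x 55 mm high, screwed to the bench. Origin: centre of its underside; z up; its -x face, towards the robot, has a black dial and two sockets. Four grey columns inside, 22 mm wide, level with the rim, each carry an upright brass pin, 8 mm diameter, 10 mm high (top 4 mm tapers to 3 mm), at x = +-36, y = +-52 mm of the box.
- cover: Loose aluminium plate, 144 (x) x 184 (y) x 6 mm, about 0.4 kg, no handle, black vent strips on top. Origin: centre of its underside; z up. Four 14 mm through holes at x = +-36, y = +-52 mm (3 mm play round the pins). Starts resting on the pin tops, underside 10 mm above the rim, shifted up to 26 mm to the box's -x, up to 22 mm to either y side, turned up to 0.12 rad.
- seat (a point): Centre of the control box's rim plane, 55 mm above the box's origin. Here the cover's origin lies when home: plate square with the box, underside on the rim, pins standing 4 mm out of the holes. The cover slides on the pin tops with ordinary friction (a push of a few newtons) and drops 10 mm by its own weight when the holes meet the pins.
- gift_box: Loose small white box, 52 x 52 x 37 mm, standing to the left of the control box. Origin at the centre of its underside. Leave it alone.
- ring_tray: Loose small black open tray, 60 x 44 x 20 mm, to the right of the control box. Origin at the centre of its underside. Leave it alone.
- bead_dish: Loose small white round dish, 64 mm across and 24 mm high, to the left of the control box, farther from the robot than the white box. Origin at the centre of its underside. Leave it alone.
Things that resemble listed ones, but are neither listed nor needed, are in the scene too. Several things look just like the control_box: the one meant starts farthest from the robot's base. There is more than one size of the cover; the job needs the larger.

How it is judged:
By the outcome, as a careful person would: the job done as asked, in the order asked, and still so for the second after the job is handed in, with the robot touching nothing.
It also fails if it takes over 54 s, if anything falls off the work surface, if the arm or the gripper's body presses on something with over 40 N, if the wrist force passes 120 N, or if a joint passes its speed limit or range.

## Robot

A 6-joint arm with a two-finger parallel gripper is mounted at the origin on the work surface. World frame = base frame: x ahead of the robot, y to its left, z up, the work surface at z = 0. Lengths are in m, angles in rad, forces in N, time in s.
With the tool pointing down it reaches from about 0.35 to 0.775 m from the base axis. Payload 7.3 kg.
Tool frame: the origin (TCP) lies midway between the tips of the shut fingers; the grasp point (between the pads) lies 19 mm behind it (tcp_to_grasp is the distance from the TCP to the grasp point, in m); z points along the fingers, y is the line along which they close (so a half turn about z gives the same grasp; the last joint's range is limited). The gripper opens to 92 mm and grips with 3 to 60 N. Pads are 19 mm wide; open, the fingers measure 130 mm over their backs; the gripper's body (75 mm by 190 mm) begins 47 mm behind the grasp point.
Start: joints at [-1.331, 0.342, 1.524, -0, 1.275, -0.146], TCP at [0.198, -0.486, 0.227] pointing down, gripper open.
Joint ranges: [-2.53, 2.53], [-0.77, 2.02], [0.04, 2.7], [-1, 4.14], [0.28, 2.66], [-3.11, 3.11]. Speed limits (rad/s): [2.57, 2.57, 3.14, 3.14, 3.14, 3.14].

## Interface

Orientations are given as [roll, pitch, yaw] about the fixed x, y, z axes, in that order (R = Rz(yaw) Ry(pitch) Rx(roll)).
In Python, from cell import observe, read_camera, calibration, hand_in, tcp_to_grasp gives the robot as it stands.
- The arm moves only by the tool send_rows, never from a script. Its argument "targets" is a list of rows, each a list of 5 numbers: the opening, from 0 (shut) to 1 (fully open), then the shift along the world's x, y, z in m, then the turn about the world's z in rad. A call has 1 to 5 rows; each row shifts and turns the commanded pose from where the row before left it; what a row does not reach is not made up. A row lasts 1/10 s, in which the tool goes at most 50 mm and 8.59 degrees, less where a joint would pass 70% of its speed; a pose out of reach is approached as far as the arm can. A call is refused whole if a number of a shift passes 0.05 or a number of a turn 0.15, either way. A call with a gripper value outside its range is refused whole. The fingers move at their own pace and stop on an object; "grip_force" is the grip in N (left out, the last holds). Time passes only in rows, so rows that do not move let the fingers close. It gives the time, the measured TCP pose, the force, the opening and the grip force at its end, in the units of the state.
- observe(): the state, without advancing time (a new reading comes with each control period).
- read_camera(name): name is "scene" or "top" or "wrist"; returns (picture, depth): 480x640x3 uint8, red, green, blue; 480x640 float32, m along the optical axis (not along the pixel's ray), 0 where there is no reading.
- calibration(name): a dict with "intrinsics" (3x3 intrinsics, pixels), "world_to_cam" (4x4, takes a point from world to camera coordinates); the wrist camera has in their place "hand_eye" (4x4, takes a point from camera to tool coordinates, whose origin is the TCP and whose axes are the flange's). Camera axes: x right, y up, looking along -z (the intrinsics and any distortion apply to the point x, -y, -z); pixel columns grow to the right and rows downward; lengths in m; the calibration is good to about 2 mm. A picture is of the moment at which its call begins: read the wrist's pose just before it. calibration takes no time and is no camera call.
- hand_in(): hands the job in; it is judged then, once.
The state is a dict: "time": time; "qpos": joint angles; "qvel": joint speeds; "joint_efforts": joint torques, N m; "tool_pos": TCP position; "tool_rot": TCP orientation; "contact_force": force on the tool from outside, world axes, zero at the start; "torque": the same for the moment, N m; "opening": finger opening in m; "grip_force": force on a finger pad.
Only numpy, scipy, OpenCV 4.12 (cv2) and the standard library are available. Lean on these libraries where they do the work, as an engineer would, in place of code of your own. Each camera call takes 0.05 s, during which the arm holds its last target. There are 200 camera calls.

## Working session

There is one attempt and no reset: what is moved stays moved. The work goes in short steps, Python scripts to look and compute and a tool call to move; the robot and the scene stay as the last step left them, time stands still between calls to the robot, and variables do not carry over. Pictures are saved under pics/ and viewed, at most 10 in all, crops included, and the job is handed in when it is done.

Besides the shell and the picture viewer there is one more tool, called after "Emit:" as name([rows], argument=value, ...), one row to a line, values as JSON. send_rows: Moves the arm, as the interface text tells. Its arguments: {"type":"object","properties":{"targets":{"type":"array","items":{"type":"array","items":{"type":"number"}}},"grip_force":{"type":"number"}},"required":["targets"]}

```bash
mkdir -p pics
python3 - <<'E'
from cell import *
import cv2,numpy as np
for n in("scene","top"):
    p,d=read_camera(n); cv2.imwrite(f"pics/{n}0.png",p[:,:,::-1]); np.save(n+"0.npy",d)
    c=calibration(n); print(n,c)
s=observe();print(s);print(tcp_to_grasp)
E
```

```text
scene {'intrinsics': array([[616.67060926,   0.        , 323.15214444],
       [  0.        , 616.67060926, 231.33945865],
       [  0.        ,   0.        ,   1.        ]]), 'world_to_cam': array([[ 0.06963881,  0.99750538,  0.01155212, -0.02696073],
       [-0.81152139,  0.0499124 ,  0.58218708,  0.35203037],
       [ 0.58015815, -0.04991761,  0.81297279, -1.5913857 ],
       [ 0.        ,  0.        ,  0.        ,  1.        ]])}
top {'intrinsics': array([[575.0090959 ,   0.        , 335.12479911],
       [  0.        , 575.0090959 , 233.44673131],
       [  0.        ,   0.        ,   1.        ]]), 'world_to_cam': array([[-0.02188932, -0.99953637, -0.0211636 ,  0.02814942],
       [ 0.99103306, -0.02448432,  0.13135446, -0.50309383],
       [-0.13181174, -0.01809857,  0.99110953, -0.99641136],
       [ 0.        ,  0.        ,  0.        ,  1.        ]])}
{'time': 0.1, 'qpos': array([-1.33100353e+00,  3.42644611e-01,  1.52491903e+00, -2.89782735e-05,
        1.27540888e+00, -1.45992797e-01]), 'qvel': array([-1.78101963e-03, -3.16427774e-04, -2.86345557e-03, -3.60488673e-05,
        1.86853150e-04,  3.92739691e-04]), 'joint_efforts': array([ 1.04398110e-03, -4.32006741e+01, -2.44694173e+01,  7.19101564e-02,
        5.26309479e-02, -4.48963942e-05]), 'tool_pos': array([ 0.19747864, -0.48604794,  0.2261197 ]), 'tool_rot': array([-3.14022343e+00, -1.73319150e-04,  3.85793929e-01]), 'contact_force': array([-0.4839999 , -0.62829653, -0.39164484]), 'torque': array([-0.02194538,  0.03189095, -0.06451238]), 'grip_force': 0.0, 'opening': 0.0920033590936187}
0.0188
```

View pics/top0.png

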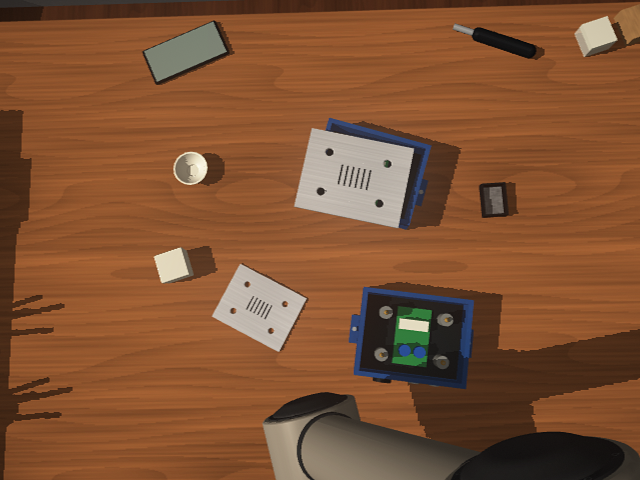

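View pics/scene0.png

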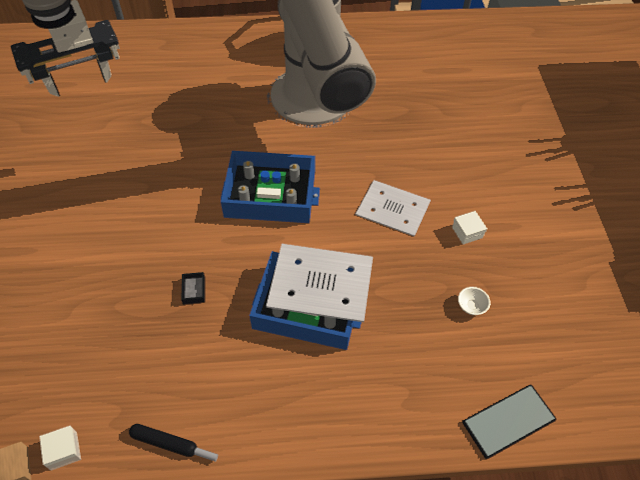

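The top view shows the target box at about (375,175), with the plate on it shifted toward -x and +y (down and left). I'll enlarge both views.

Run:
```python
import cv2
p=cv2.imread("pics/top0.png")[105:245,280:450]; cv2.imwrite("pics/topc.png",cv2.resize(p,None,fx=4,fy=4,interpolation=cv2.INTER_CUBIC))
p=cv2.imread("pics/scene0.png")[235:355,240:390]; cv2.imwrite("pics/scenec.png",cv2.resize(p,None,fx=5,fy=5,interpolation=cv2.INTER_CUBIC))
```

```text
(no output)
```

View pics/topc.png

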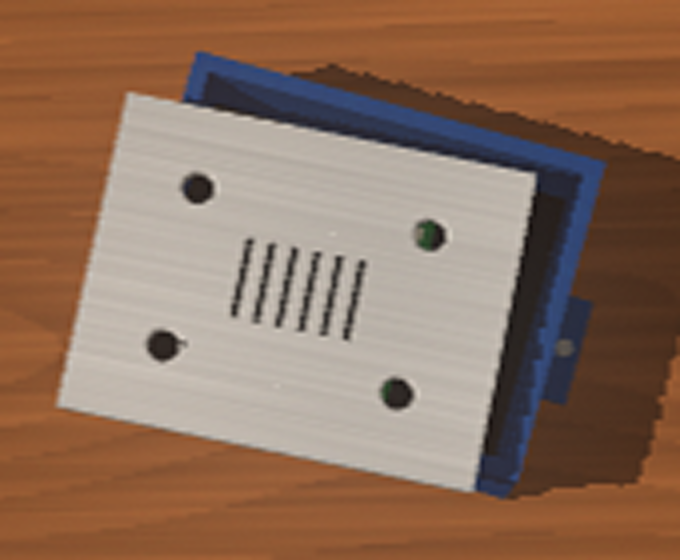

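View pics/scenec.png

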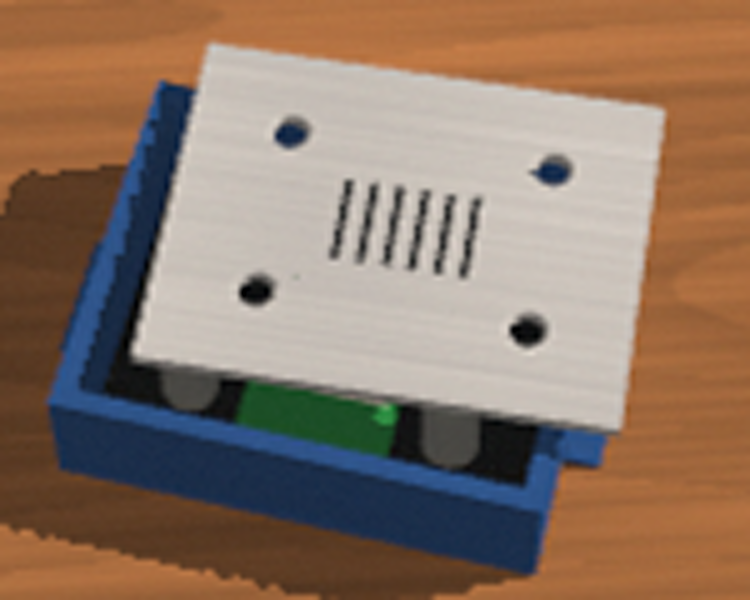

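The crops show the rim and plate corners clearly. In the top crop, the rim corners are (198,52), (606,162) and (512,497), and the plate corners are (127,93), (537,175), (475,493) and (57,406). I'll fit the poses from both views.

```bash
cat > h.py <<'E'
import numpy as np
from scipy.optimize import least_squares
from cell import calibration
def proj(n,P):
    c=calibration(n);T=c["world_to_cam"];q=P@T[:3,:3].T+T[:3,3]
    q=q*[1,-1,-1]; u=q@c["intrinsics"].T; return u[:,:2]/u[:,2:]
def pts(p,L,z):
    L=np.asarray(L,float);c,s=np.cos(p[2]),np.sin(p[2])
    return np.c_[L@np.array([[c,s],[-s,c]])+p[:2],np.full(len(L),z)]
def fit(n,L,z,px):
    f=lambda p:(proj(n,pts(p,L,z))-px).ravel()
    r=least_squares(f,[.6,0,0],x_scale=[.1,.1,.1]);return r.x.round(4),np.sqrt(np.mean(r.fun**2)).round(2)
def rel(b,p):
    c,s=np.cos(b[2]),np.sin(b[2]);d=np.array(p[:2])-b[:2]
    return np.array([c*d[0]+s*d[1],-s*d[0]+c*d[1],p[2]-b[2]]).round(4)
C=lambda a,b:np.array([[a,b],[a,-b],[-a,-b],[-a,b]])
BOX=C(.075,.095);PL=C(.072,.092);H=C(.036,.052)
E
python3 - <<'E'
from h import *
t=lambda a:np.array(a)/4+[280,105]-.375
s=lambda a:np.array(a)/5+[240,235]-.4
bt=fit("top",BOX[:3],.055,t([[198,52],[606,162],[512,497]]))
pt=fit("top",np.r_[PL,H],.071,t([[127,93],[537,175],[475,493],[57,406],[198,188],[429,235],[397,393],[163,345]]))
bs=fit("scene",BOX[[1,2,0]],.055,s([[50,405],[165,83],[549,487]]))
ps=fit("scene",np.r_[PL,H],.071,s([[620,432],[133,357],[210,43],[665,107],[528,330],[257,290],[292,132],[555,170]]))
print(bt,pt,bs,ps,rel(bt[0],pt[0]),rel(bs[0],ps[0]),sep="\n")
E
```

```text
(array([ 0.6102, -0.0446, -0.3159]), np.float64(1.16))
(array([ 0.597 , -0.0194, -0.2311]), np.float64(0.22))
(array([ 0.6101, -0.0443, -0.2733]), np.float64(1.38))
(array([ 0.5997, -0.0198, -0.2321]), np.float64(0.17))
[-0.0204  0.0199  0.0848]
[-0.0166  0.0208  0.0412]
```

Run:
```python
from h import *
t=lambda a:np.array(a)/4+[280,105]-.375
s=lambda a:np.array(a)/5+[240,235]-.4
bt=fit("top",BOX[:2],.055,t([[198,52],[606,162]]))
bs=fit("scene",BOX[[1,2,0]],.055,s([[50,405],[165,83],[544,512]]))
print(bt,bs,proj("top",pts(bt[0],BOX,.055)),rel(bt[0],[.597,-.0194,-.2311]),rel(bs[0],[.5997,-.0198,-.2321]),sep="\n")
```

```text
(array([ 0.6118, -0.046 , -0.3009]), np.float64(0.12))
(array([ 0.6149, -0.0445, -0.3055]), np.float64(0.34))
[[328.9737792  117.57655783]
 [431.31237137 145.17008067]
 [409.46304716 225.25149324]
 [305.53684746 196.32570714]]
[-0.022   0.021   0.0698]
[-0.0219  0.019   0.0734]
```

Emit:
send_rows([
  [1,0.025,0.041,0,-0.057],
  [1,0.025,0.041,0,-0.057],
  [1,0.025,0.041,0,-0.057],
  [1,0.025,0.041,0,-0.057],
  [1,0.025,0.041,0,-0.057],
])

```text
time: 0.6
tool_pos: [0.323, -0.2796, 0.2266]
tool_rot: [-3.141, 0.0, 0.098]
contact_force: [0.3, -0.4, 0.3]
opening: 0.0917
grip_force: 0.0
```

Emit:
send_rows([
  [1,0.025,0.041,0,-0.057],
  [1,0.025,0.041,0,-0.057],
  [1,0.025,0.041,0,-0.057],
  [1,0.025,0.041,0,-0.057],
  [1,0.025,0.041,0,-0.057],
])

```text
time: 1.1
tool_pos: [0.4481, -0.0745, 0.2266]
tool_rot: [3.141, 0.0, -0.187]
contact_force: [1.4, -0.3, 0.1]
opening: 0.0918
grip_force: 0.0
```

Emit:
send_rows([
  [1,0.025,0.041,0,-0.057],
  [1,0.025,0.041,0,-0.057],
  [1,0,0,0,0],
])

```text
time: 1.4
tool_pos: [0.4993, 0.0102, 0.2262]
tool_rot: [-3.14, 0.0, -0.294]
contact_force: [-0.3, -0.2, -0.8]
opening: 0.0918
grip_force: 0.0
```

Emit:
send_rows([
  [1,0,0,-0.041,-0.009],
  [1,0,0,-0.041,0],
  [1,0,0,-0.041,0],
  [1,0,0,-0.041,0],
  [1,0,0,0,0],
])

```text
time: 1.9
tool_pos: [0.4934, 0.0056, 0.0582]
tool_rot: [3.139, 0.011, -0.307]
contact_force: [-0.7, 1.6, -0.1]
opening: 0.0918
grip_force: 0.0
```

Emit:
send_rows([
  [1,0.004,-0.0013,0,0],
  [1,0.004,-0.0013,0,0],
  [1,0.004,-0.0013,0,0],
])

```text
time: 2.2
tool_pos: [0.5115, 0.0012, 0.065]
tool_rot: [-3.141, -0.004, -0.307]
contact_force: [1.0, 0.9, 0.6]
opening: 0.0919
grip_force: 0.0
```

Run:
```python
from h import *
from cell import *
import cv2
s=observe();b=np.array([.613,-.045,-.303]);print(rel(b,[*s["tool_pos"][:2],s["tool_rot"][2]]),s["tool_pos"][2],s["contact_force"])
p,d=read_camera("top");cv2.imwrite("pics/t1.png",cv2.resize(p[105:265,260:450,::-1],None,fx=4,fy=4,interpolation=cv2.INTER_CUBIC))
```

```text
[-0.1106  0.0138 -0.0043] 0.06497384038016897 [1.01609386 0.87541965 0.627928  ]
```

View pics/t1.png

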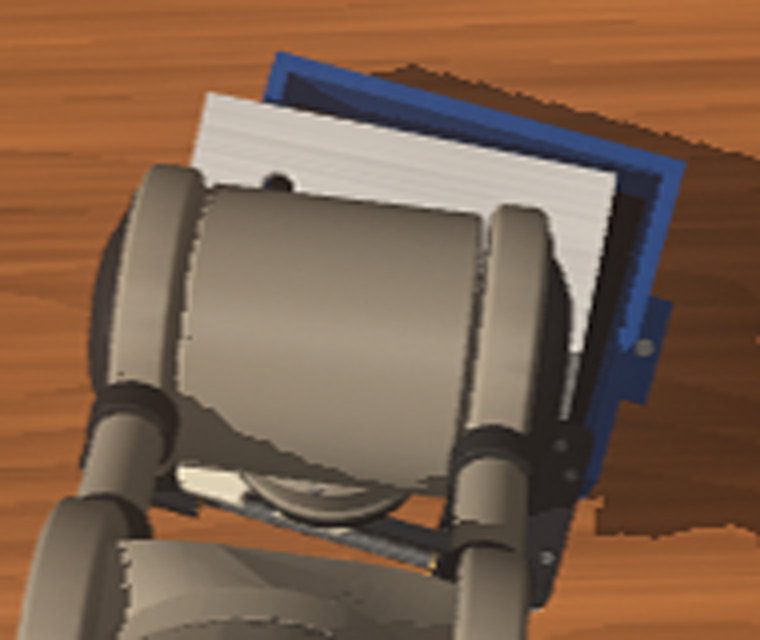

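The plate hasn't moved yet, with its +x edge still at about (205,93)–(615,172). Next is a slow push along the box's +x.

Emit:
send_rows([
  [1,0,0,0,0.004],
  [1,0.003,-0.0009,0,0],
  [1,0.003,-0.0009,0,0],
  [1,0,0,0,0],
])

```text
time: 2.65
tool_pos: [0.5157, -0.0001, 0.0628]
tool_rot: [3.141, 0.0, -0.303]
contact_force: [-0.6, 0.6, -0.5]
opening: 0.0919
grip_force: 0.2
```

Emit:
send_rows([
  [1,0.003,-0.0009,0,0],
  [1,0.003,-0.0009,0,0],
  [1,0.003,-0.0009,0,0],
  [1,0,0,0,0],
])

```text
time: 3.05
tool_pos: [0.5252, -0.003, 0.0627]
tool_rot: [3.142, -0.001, -0.303]
contact_force: [-1.3, 0.8, 0.2]
opening: 0.092
grip_force: 0.4
```

Emit:
send_rows([
  [1,0.003,-0.0009,0,0],
  [1,0.003,-0.0009,0,0],
  [1,0,0,0,0],
])

```text
time: 3.35
tool_pos: [0.5312, -0.0049, 0.0628]
tool_rot: [3.142, -0.001, -0.303]
contact_force: [-1.0, 0.3, -0.9]
opening: 0.0918
grip_force: 0.4
```

```bash
cat > look.py <<'E'
import sys
from h import *
from cell import *
import cv2
s=observe();b=np.array([.613,-.045,-.303]);print(rel(b,[*s["tool_pos"][:2],s["tool_rot"][2]]),s["tool_pos"][2],s["contact_force"])
k=sys.argv[1]
p,d=read_camera("scene");cv2.imwrite(f"pics/{k}.png",cv2.resize(p[235:355,240:390,::-1],None,fx=5,fy=5,interpolation=cv2.INTER_CUBIC))
E
python3 look.py s2
```

```text
[-0.0901  0.0139 -0.0005] 0.06275878194290514 [-0.9934818   0.34742318 -0.92970882]
```

View pics/s2.png

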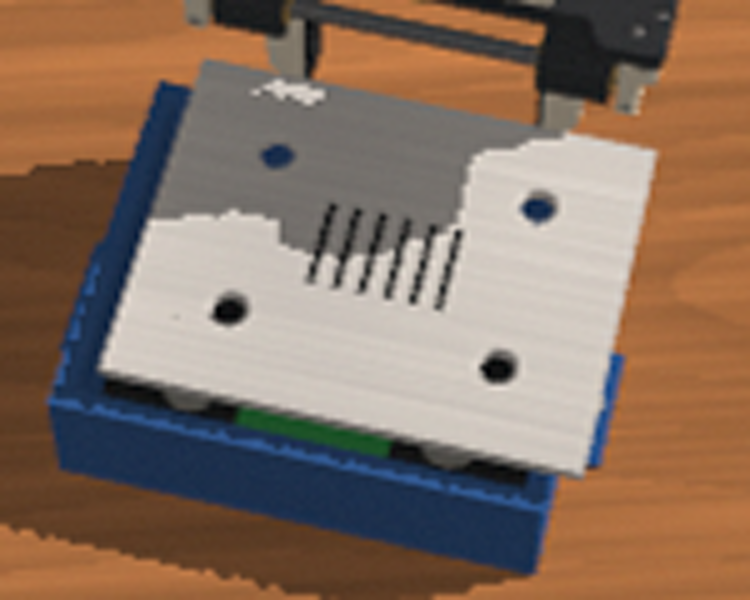

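The plate is now square with the box. Its corners in this crop are about (585,473), (100,368), (207,60) and (657,150). I'll measure what is left.

Run:
```python
from h import *
s=lambda a:np.array(a)/5+[240,235]-.4
ps=fit("scene",np.r_[PL,H],.071,s([[585,473],[100,368],[207,60],[657,150],[499,367],[230,308],[278,156],[540,207]]))
print(ps,rel(np.array([.6149,-.0445,-.3055]),ps[0]))
```

```text
(array([ 0.6117, -0.0285, -0.3015]), np.float64(0.27)) [-0.0079  0.0143  0.004 ]
```

Emit:
send_rows([
  [1,0.0025,-0.0008,0,0],
  [1,0.0025,-0.0008,0,0],
  [1,0.0026,-0.0008,0,0],
  [1,0,0,0,0],
  [1,0,0,0,0],
])

```text
time: 3.9
tool_pos: [0.5387, -0.0073, 0.0628]
tool_rot: [3.142, -0.001, -0.303]
contact_force: [-0.8, 0.0, 1.0]
opening: 0.0919
grip_force: 0.2
```

Emit:
send_rows([
  [1,-0.02,0.006,0,0],
  [1,0,0,0.04,0],
  [1,0,0,0.04,0],
])

```text
time: 4.2
tool_pos: [0.5175, -0.0009, 0.143]
tool_rot: [3.141, 0.002, -0.303]
contact_force: [1.2, -0.4, -0.7]
opening: 0.0919
grip_force: 0.0
```

```bash
python3 look.py s3
```

```text
[-0.1043  0.0136 -0.    ] 0.1429531680942386 [ 1.20759979 -0.39616038 -0.69059942]
```

View pics/s3.png

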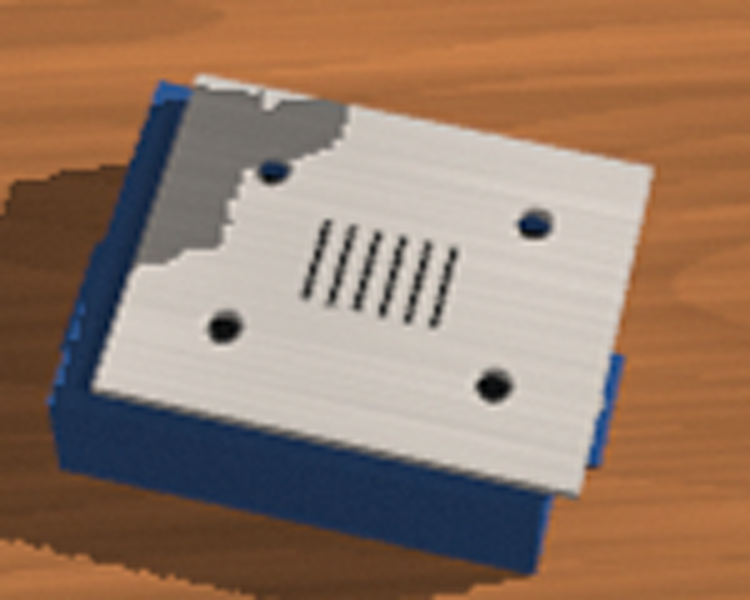

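Emit:
send_rows([
  [1,0.0123,0.0077,0,0.1428],
  [1,0.0123,0.0077,0,0.1428],
  [1,0.0123,0.0077,0,0.1428],
  [1,0.0123,0.0077,0,0.1428],
  [1,0.0123,0.0077,0,0.1428],
])

```text
time: 4.75
tool_pos: [0.5808, 0.0377, 0.1428]
tool_rot: [3.141, -0.001, 0.417]
contact_force: [-0.6, 0.1, -0.0]
opening: 0.092
grip_force: 0.0
```

Emit:
send_rows([
  [1,0.0123,0.0077,0,0.1428],
  [1,0.0123,0.0077,0,0.1428],
  [1,0.0123,0.0077,0,0.1428],
  [1,0.0123,0.0077,0,0.1428],
  [1,0.0123,0.0077,0,0.1428],
])

```text
time: 5.25
tool_pos: [0.6423, 0.0762, 0.1427]
tool_rot: [3.14, -0.001, 1.131]
contact_force: [-0.3, 0.1, 0.1]
opening: 0.0916
grip_force: 0.0
```

Emit:
send_rows([
  [1,0.0123,0.0077,0,0.1428],
  [1,0,0,0,0],
  [1,0,0,0,0],
])

```text
time: 5.55
tool_pos: [0.6534, 0.0835, 0.1424]
tool_rot: [3.141, 0.0, 1.264]
contact_force: [0.4, 0.1, -0.6]
opening: 0.092
grip_force: 0.0
```

Run:
```python
from h import *
from cell import observe
s=lambda a:np.array(a)/5+[240,235]-.4
ps=fit("scene",np.r_[PL,H],.071,s([[579,494],[92,388],[200,75],[653,168],[494,385],[225,327],[274,171],[534,224]]))
print(ps,rel(np.array([.6149,-.0445,-.3055]),ps[0]))
s=observe();b=np.array([.613,-.045,-.303]);print(rel(b,[*s["tool_pos"][:2],s["tool_rot"][2]]),s["tool_pos"])
```

```text
(array([ 0.6194, -0.0311, -0.3029]), np.float64(0.17)) [0.0003 0.0141 0.0026]
[2.0000e-04 1.3470e-01 1.5671e+00] [0.65337604 0.08354767 0.14235764]
```

Emit:
send_rows([
  [1,0,0,-0.04,0.002],
  [1,0,0,-0.0395,0.002],
  [1,0,0,0,0],
  [1,0,0,0,0],
])

```text
time: 5.95
tool_pos: [0.6533, 0.0833, 0.0637]
tool_rot: [-3.141, 0.0, 1.269]
contact_force: [1.3, -0.4, 0.4]
opening: 0.092
grip_force: 0.0
```

Emit:
send_rows([
  [1,-0.0015,-0.0048,0,0],
  [1,-0.0015,-0.0048,0,0],
  [1,-0.0015,-0.0048,0,0],
  [1,0,0,0,0],
])

```text
time: 6.35
tool_pos: [0.6492, 0.0684, 0.0643]
tool_rot: [3.14, -0.0, 1.27]
contact_force: [0.6, 0.7, 0.4]
opening: 0.092
grip_force: 0.0
```

Emit:
send_rows([
  [1,-0.0009,-0.0029,0,0],
  [1,-0.0009,-0.0029,0,0],
  [1,-0.0009,-0.0029,0,0],
  [1,0,0,0,0],
])

```text
time: 6.75
tool_pos: [0.6463, 0.0602, 0.0634]
tool_rot: [3.141, 0.0, 1.272]
contact_force: [1.4, 0.9, -0.2]
opening: 0.0917
grip_force: 0.7
```

```bash
python3 look.py s4
```

```text
[4.0000e-04 1.1030e-01 1.5747e+00] 0.06339509868075352 [ 1.40535657  0.93519071 -0.18458169]
```

View pics/s4.png

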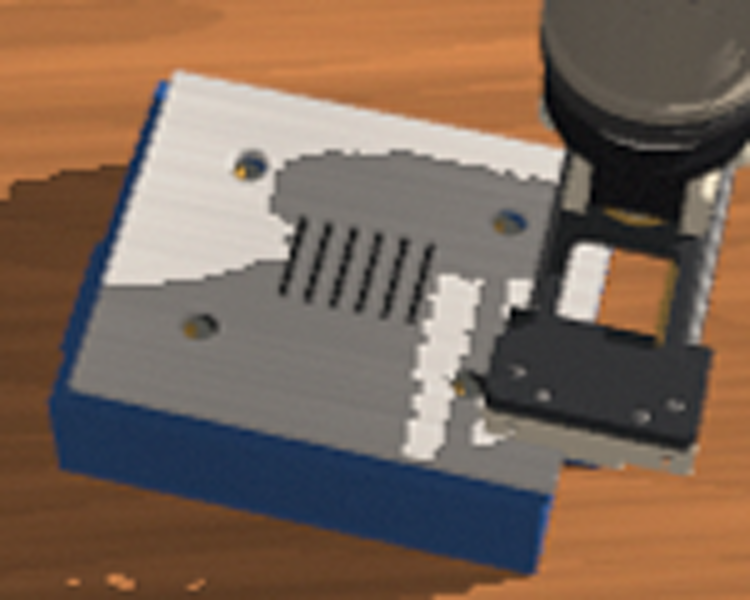

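The brass pins are now showing at the -y side of the holes, for example (190,327) and (243,170). About 5 mm remains.

Emit:
send_rows([
  [1,-0.0006,-0.0019,0,0],
  [1,0,0,0,0],
  [1,-0.0006,-0.0019,0,0],
  [1,0,0,0,0],
])

```text
time: 7.2
tool_pos: [0.6448, 0.0563, 0.063]
tool_rot: [-3.141, 0.0, 1.271]
contact_force: [-0.4, -0.3, -0.1]
opening: 0.0921
grip_force: 0.0
```

Emit:
send_rows([
  [1,-0.0005,-0.0014,0,0],
  [1,0,0,0,0],
  [1,0,0,0,0],
])

```text
time: 7.5
tool_pos: [0.6446, 0.0553, 0.0633]
tool_rot: [3.142, 0.0, 1.271]
contact_force: [1.3, 0.5, -0.2]
opening: 0.0917
grip_force: 0.0
```

```bash
python3 look.py s5
```

```text
[2.0000e-04 1.0520e-01 1.5745e+00] 0.06325185467821702 [ 1.30420938  0.46403286 -0.17442232]
```

View pics/s5.png

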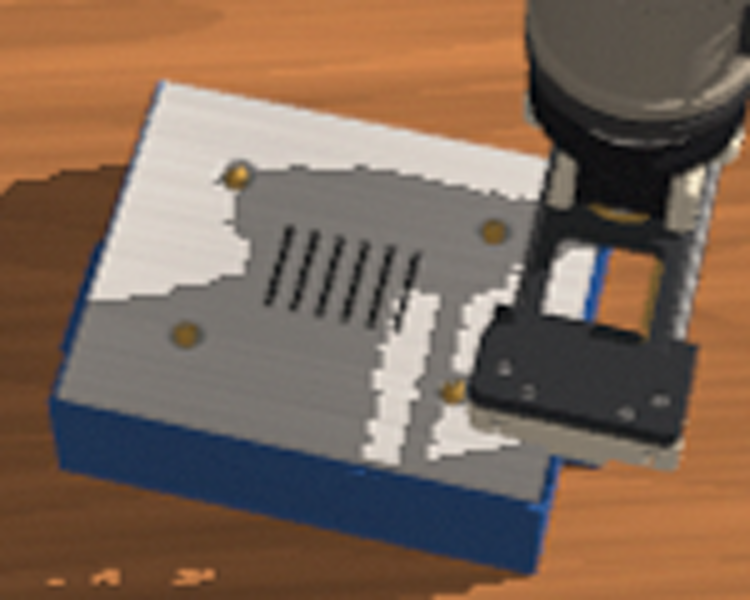

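All four brass pins now stand in the holes, so the plate has dropped. I'll back off and check it with depth.

Emit:
send_rows([
  [1,0.006,0.019,0,0],
  [1,0.006,0.019,0,0],
  [1,0,0,0.045,0],
  [1,0,0,0.045,0],
  [1,0,0.03,0.045,0],
])

```text
time: 8.05
tool_pos: [0.6572, 0.1207, 0.1967]
tool_rot: [3.141, 0.001, 1.27]
contact_force: [1.2, 0.5, 0.2]
opening: 0.0918
grip_force: 0.0
```

Emit:
send_rows([
  [1,-0.02,0.04,0.02,0],
  [1,-0.02,0.04,0.02,0],
  [1,-0.02,0.04,0,0],
  [1,0,0,0,0],
  [1,0,0,0,0],
])

```text
time: 8.55
tool_pos: [0.5959, 0.2437, 0.235]
tool_rot: [3.141, -0.0, 1.275]
contact_force: [0.3, -0.1, 0.8]
opening: 0.0917
grip_force: 0.0
```

```bash
python3 look.py s6
python3 - <<'E'
from h import *
from cell import *
p,d=read_camera("scene");d0=np.load("scene0.npy");c=calibration("scene");T=c["world_to_cam"];K=c["intrinsics"]
b=np.array([.6149,-.0445,-.3055])
L=np.array([[x,y] for x in(-.06,0.015,.06) for y in(-.08,-.03,.03,.08)])
for u,v in proj("scene",pts(b,L,.061)).round().astype(int):
    z=d[v,u];q=np.array([(u-K[0,2])*z/K[0,0],-(v-K[1,2])*z/K[0,0],-z]);w=T[:3,:3].T@(q-T[:3,3]);print(w.round(4))
u,v=proj("scene",pts(b,BOX[:1]*0+[[-.0,-.16]],0)).round().astype(int)[0]
z=d[v,u];q=np.array([(u-K[0,2])*z/K[0,0],-(v-K[1,2])*z/K[0,0],-z]);print("bench",(T[:3,:3].T@(q-T[:3,3])).round(4))
E
```

```text
[-0.1025  0.2704  1.5784] 0.23499816336164323 [ 0.28555822 -0.07314908  0.75366381]
[ 0.5327 -0.1031  0.0588]
[ 0.5484 -0.0559  0.0603]
[0.5688 0.002  0.0645]
[0.5794 0.0505 0.0582]
[ 0.6066 -0.126   0.0617]
[ 0.6204 -0.0786  0.0613]
[ 0.6376 -0.0204  0.0583]
[0.6532 0.0277 0.0615]
[ 0.6472 -0.14    0.0583]
[ 0.6634 -0.0914  0.063 ]
[ 0.6801 -0.0345  0.06  ]
[0.697  0.0143 0.0627]
bench [ 0.5654 -0.1963 -0.0013]
```

View pics/s6.png

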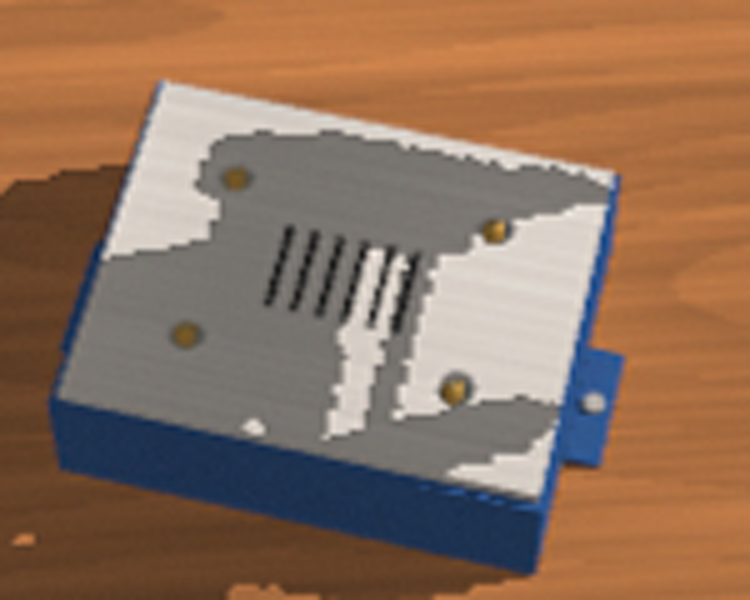

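The plate lies flat, with its top at about 0.061 m everywhere, and all four pins stand in their holes. The arm is clear of everything, so I'll hand in.

```bash
python3 -c "
from cell import hand_in
print(hand_in())"
```

```text
the job is handed in; nothing more can be done
None
```

The cover was slid square onto the far control box and dropped home over all four pins. I backed the arm clear without going near the small items and handed the job in at about 9 s of the 54 s allowed; no verdict came back.

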